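# Clear the specimen stand and draw the lens boom out to its set mark

### The arm

A 6-joint arm with a two-finger parallel gripper is mounted at the origin on a cart in front of the work surface, level with it; the furniture and walls round the work are solid. World frame = base frame: x ahead of the robot, y to its left, z up, the work surface at z = 0. Lengths are in m, angles in rad, forces in N, time in s.
With the tool pointing down it reaches from about 0.35 to 0.775 m from the base axis. Payload 5.5 kg.
Tool frame: the origin (TCP) lies at the very end of the fingers, on their centre line; the grasp point (between the pads) lies env.hold_point_z behind it (env.hold_point_z is the distance from the TCP to the grasp point, in m); z points along the fingers, y is the line along which they close (so a half turn about z gives the same grasp; the last joint's range is limited). The gripper opens to 85 mm and grips with 20 to 120 N. Pads are 22 mm wide; open, the fingers measure 114 mm over their backs; the gripper's body (76 mm by 85 mm) begins 54 mm behind the grasp point. The pads swing forward as they close: fully open they stand 13 mm farther back than shut.
Start: joints at [-1.33, 0.313, 0.046, 1.304, 0, 1.431], TCP at [0.214, -0.534, 0.231] pointing down, gripper open.
Joint ranges: [-2.76, 2.76], [-0.86, 1.69], [-1.03, 1.26], [-2.2, 2.34], [-1.47, 1.5], [-3.14, 3.14]. Speed limits (rad/s): [2.57, 2.57, 3.14, 3.14, 3.14, 3.14].

### API

Orientations are given as a unit quaternion [w, x, y, z].
In Python, from workcell import env gives the robot as it stands.
- The arm moves only by the tool carry_out, never from a script. Its argument "steps" is a list of rows, each a list of 3 entries, a list of its own where there are three numbers: the turn, a rotation vector about the tool's x, y, z in degrees, then the shift along the tool's x, y, z in cm, then the closure in counts, from 0 (fully open) to 255 (shut). A call has exactly 8 rows; each row is the pose to reach, as a shift and turn from the pose commanded when the call began, along the tool's axes at that moment; what a row does not reach only later rows make up. A row lasts 1/8 s, in which the tool goes at most 62.5 mm and 10.7 degrees, less where a joint would pass 70% of its speed; a pose out of reach is approached as far as the arm can. A call with a gripper value outside its range is refused whole. The fingers move at their own pace and stop on an object; "force" is the grip in N (left out, the last holds). Time passes only in rows, so rows that repeat a pose let the fingers close, or fill a call up. It gives the time, the measured TCP pose, the force, the opening and the grip force at its end, in the units of the state.
- env.get_state(): the state, without advancing time (a new reading comes with each control period).
- env.read_camera(name): name is "scene" or "top" or "wrist"; returns (picture, depth): 480x640x3 uint8, red, green, blue; 480x640 float32, m along the optical axis (not along the pixel's ray), 0 where there is no reading.
- env.get_calibration(name): a dict with "fx", "fy", "cx", "cy" (pixels), "D" ([k1, k2, p1, p2, k3] as OpenCV has them; the pictures are not rectified), "origin" and "orientation" of the camera in the world. Camera axes: x right, y up, looking along -z (the intrinsics and any distortion apply to the point x, -y, -z); pixel columns grow to the right and rows downward; lengths in m; the calibration is good to about 2 mm. A picture is of the moment at which its call begins: read the wrist's pose just before it. get_calibration takes no time and is no camera call; for the wrist camera it gives the pose at the moment of the call.
- env.hand_in(): hands the job in; it is judged then, once.
The state is a dict: "clock": time; "joint_pos": joint angles; "qvel": joint speeds; "tau": joint torques, N m; "tcp_pos": TCP position; "orientation": TCP orientation; "wrist_force": force on the tool from outside, world axes, zero at the start; "ft_torque": the same for the moment, N m; "finger_gap": finger opening in m; "grip_force": force on a finger pad.
Only numpy, scipy, OpenCV 4.12 (cv2) and the standard library are available. Lean on these libraries where they do the work, as an engineer would, in place of code of your own. Each camera call takes 0.05 s, during which the arm holds its last target. There are 200 camera calls.

### The job

Lift the sample can off the specimen stand by its handle and set it down upright on the bench close beside the stand. Then squeeze the grip head of the lens boom so that its lock button is pressed in, draw the boom out over the stand until its pointer lines up with the set mark on the scale, and finish holding it there: the boom springs back if let go, so keep the button squeezed and the boom still. Do not tip the can over, and leave the objective case and the vial undisturbed.

Things in the scene. Friction and masses are not known exactly. Their poses are not given: they have to be found in the camera images.
- boom: The lens boom, bolted to the bench: steel base plate 100 x 110 x 12 mm, a column, and an aluminium housing 36 mm wide, 135 mm long, top 100 mm above the bench. Origin on the bench under the housing; z up. A sliding arm comes out of the housing along the boom's +y axis, level, 85 mm above the bench; at home the grip head's centre is at boom y = 95 mm.
- grip_head (a point): Centre of the black grip head of the sliding arm, 85 mm above the bench: a block 30 mm wide (boom x), 44 mm long (boom y), 30 mm high, with a gap of 12 mm to the housing at home. On its boom -x side (the robot's side) a steel lock button, 26 mm long, 18 mm high, stands out 7 mm; the +x side is plain. Squeezing the head across boom x (37 mm wide before, 31 mm squeezed, then centred 0.5 mm to boom -x of this point) presses the button. Axes as the boom's.
- lock_button (a joint): Lock button: 0 = out (locked), 0.006 m = fully in; it needs 2 N to start, 4 N fully in. The lock frees the arm from about 0.004 m. Let go, it springs out.
- boom_arm (a joint): How far the arm is drawn out: 0 = home, stop at 0.125 m. A spring pulls it home with 3 to 4.5 N; with the button out it is locked at home (about 1 mm of play).
- lens (a point): Centre of the round lens (56 mm across, 6 to 7 mm thick, level) at the end of the arm, 70 mm ahead of the grip head's centre along boom +y. The can on the stand is in its way.
- pointer (a point): Top of the small dark steel pointer, an upright pin with an 18 mm crossbar, that stands up through the slot in the top of the housing and moves with the arm, 155 mm behind the grip head's centre (boom -y).
- set_mark (a point): The white line across the top of the rider, a black clip 10 mm wide with a steel thumbscrew, clamped on the scale on top of the housing. The pointer is to stand level with this line along boom y: the arm must be drawn out by the y distance from pointer to line. The scale's marks are 10 mm apart.
- stand: The specimen stand, fixed: an aluminium plate 100 x 100 mm on four legs, its top 30 mm above the bench, standing in front of the lens. Origin on the bench under its centre. The bench to its left (y from -0.2 to -0.05, x 0.45 to 0.50) is free. Farther left and back stands the tall covered microscope (its round foot within 0.29 m of x 0.81, y 0.12; its hood from x 0.58 back, y -0.05 to 0.14, overhead): keep the arm clear of it.
- can: The loose open steel sample can, 68 mm across, 70 mm high, about 0.22 kg, with a fixed handle over its mouth; it stands on the stand. Origin at the centre of its underside, z up.
- can_handle (a point): Centre of the can's handle bar, 115 mm above the can's underside, level, 66 mm long along its own y, 12 mm wide (x), 10 mm high, 40 mm clear above the rim; two thin uprights at its ends. Its axes are the can's.
- case: Black objective case with a grey cap, 37 x 37 x 62 mm, loose, on the bench to the left of the stand, about 0.1 m left of the robot's middle line. Origin under its centre.
- vial: Small vial with a white cap, 26 x 25 x 55 mm, loose, left of the case. Origin under its centre.
Things that resemble listed ones, but are neither listed nor needed, are in the scene too. What is shaped like the can but yellow is not meant.

How it is judged:
By the outcome, as a careful person would: the job done as asked, in the order asked, and still so for the second after the job is handed in, while the arm keeps its last pose, push and grip.
It also fails if it takes over 51 s, if anything falls off the work surface, if the arm or the gripper's body presses on something with over 40 N, if the wrist force passes 120 N, or if a joint passes its speed limit or range.

## Working session

There is one attempt and no reset: what is moved stays moved. The work goes in short steps, Python scripts to look and compute and a tool call to move; the robot and the scene stay as the last step left them, time stands still between calls to the robot, and variables do not carry over. Pictures are saved under pics/ and viewed, at most 10 in all, crops included, and the job is handed in when it is done.

Besides the shell and the picture viewer there is one more tool, called as a command line: name --argument value ..., lists and objects as JSON in quotes. carry_out: Moves the arm, as the interface text tells. Its arguments: {"type":"object","properties":{"steps":{"type":"array","items":{"type":"array"}},"force":{"type":"number"}},"required":["steps"]}

```bash
mkdir -p pics; cat > h.py <<'E'
import numpy as np,cv2
from scipy.spatial.transform import Rotation as R
from workcell import env
def q(o): return R.from_quat([o[1],o[2],o[3],o[0]])
def grab(n):
    c=env.get_calibration(n); p,d=env.read_camera(n); return p,d,c
def K(c): return np.array([[c['fx'],0,c['cx']],[0,c['fy'],c['cy']],[0,0,1.]])
def ray(c,uv):
    u=cv2.undistortPoints(np.array(uv,float).reshape(-1,1,2),K(c),np.array(c['D'],float)).reshape(-1,2)
    v=np.c_[u[:,0],-u[:,1],-np.ones(len(u))]
    return np.array(c['origin']),q(c['orientation']).apply(v)   # multiply by depth -> point
def onz(c,uv,z):
    o,v=ray(c,uv); return o+v*((z-o[2])/v[:,2])[:,None]
def cloud(c,d,uv):
    o,v=ray(c,uv); uv=np.array(uv).astype(int).reshape(-1,2); return o+v*d[uv[:,1],uv[:,0]][:,None]
def save(n,p): cv2.imwrite('pics/'+n,p[:,:,::-1])
E
python3 - <<'E'
from h import *
import pickle
s=env.get_state();print(env.hold_point_z,s['clock'],s['tcp_pos'],s['orientation'],s['finger_gap'])
D={}
for n in('scene','top'):
    D[n]=grab(n);save(n+'0.png',D[n][0]);c=D[n][2];print(n,c['fx'],c['origin'],c['orientation'],c['D'])
pickle.dump(D,open('d0.pkl','wb'))
E
```

```text
0.0187 0.0 [ 0.2135787  -0.53331435  0.23040304] [-9.23444280e-04  9.81925610e-01  1.89265004e-01 -5.18149148e-05] 0.08536978931455608
scene 480.43883482647226 [0.01611933 0.59366755 0.61977629] [-0.25247355 -0.16329173  0.48688466  0.82008307] [-0.08114153  0.          0.          0.          0.        ]
top 441.52057792383823 [ 0.49226101 -0.16181188  1.31321514] [ 0.70795238  0.02277642 -0.0230518  -0.70551632] [0.00021142 0.         0.         0.         0.        ]
```

View pics/scene0.png

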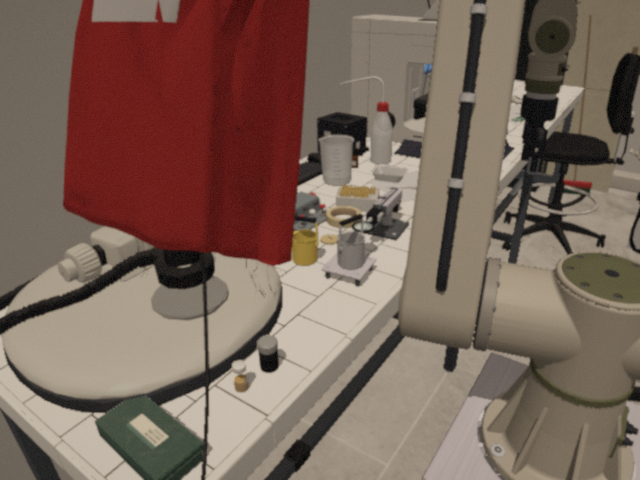

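View pics/top0.png

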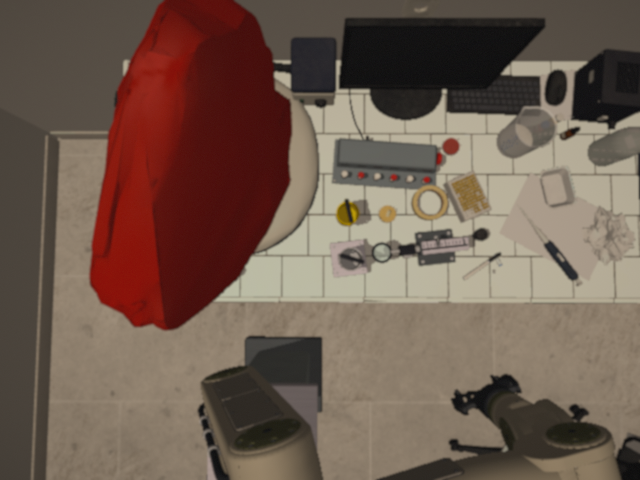

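The top view shows the steel can on the stand at about (350,258) and the boom at (435,246), with its lens at (381,253) and grip head at about (405,250). There are two cans. The yellow one at (348,212) stands on the bench and isn't meant; the grey steel one on the plate at (350,258) fits the description. I'll confirm that in an enlarged crop.

```bash
python3 - <<'E'
from h import *
import pickle
D=pickle.load(open('d0.pkl','rb'))
p,d,c=D['top']
save('crop1.png',cv2.resize(p[195:295,325:485],None,fx=5,fy=5,interpolation=cv2.INTER_CUBIC))
print(onz(c,[[350,258]],.145),onz(c,[[405,250],[381,253]],.1),onz(c,[[331,275]],.03))
# boom in top
E
```

```text
[[ 0.518267   -0.24698154  0.145     ]] [[ 0.54177043 -0.4015129   0.1       ]
 [ 0.5332938  -0.3354749   0.1       ]] [[ 0.47141771 -0.20025461  0.03      ]]
```

View pics/crop1.png

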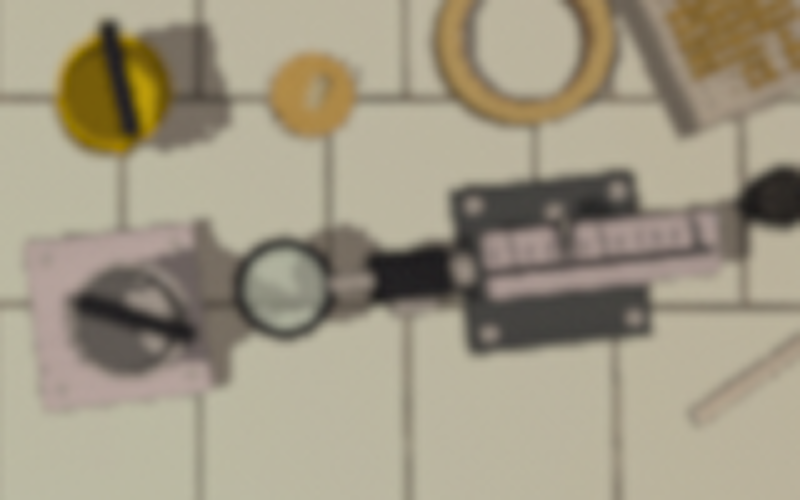

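The crop confirms it: the steel can stands on the plate with its black handle bar from (341,255) to (363,262). The rider is at about (438,241) and the pointer crossbar at about (466,242). Next I'll measure the axes.

```bash
cat >> h.py <<'E'
def go(pos,yaw,s=None):
    "shift (cm) and turn (deg) in tool axes to TCP pos, tool down, tool y at world yaw deg"
    s=s or env.get_state(); Rn=q(s['orientation'])
    y=np.array([np.cos(np.radians(yaw)),np.sin(np.radians(yaw)),0]); z=np.array([0,0,-1.]); x=np.cross(y,z)
    Rt=R.from_matrix(np.c_[x,y,z])
    print('turn',np.round((Rn.inv()*Rt).as_rotvec(degrees=True),1),'shift cm',np.round(100*Rn.inv().apply(np.array(pos)-s['tcp_pos']),2),'t',s['clock'])
E
python3 - <<'E'
from h import *
import pickle
D=pickle.load(open('d0.pkl','rb'))
p,d,c=D['top']
def blob(x0,y0,x1,y1,th,z):
    g=p[y0:y1,x0:x1].max(2); m=(g<th).astype(np.uint8)
    n,l,st,ce=cv2.connectedComponentsWithStats(m); i=1+np.argmax(st[1:,4])
    yy,xx=np.nonzero(l==i); w=onz(c,np.c_[xx+x0,yy+y0],z); mu=w.mean(0)
    u,sv,vt=np.linalg.svd(w[:,:2]-mu[:2],full_matrices=False)
    e=(w[:,:2]-mu[:2])@vt.T
    print(st[i],mu,'ang',np.degrees(np.arctan2(vt[0,1],vt[0,0])),'ext',np.ptp(e,axis=0))
blob(338,250,368,266,60,.145)
blob(396,240,418,260,70,.1)
pl=onz(c,[[329.6,243.2],[366,239.5],[369,272.5],[334,277]],.03);print('plate',pl.mean(0),pl)
w=env.get_calibration('wrist');s=env.get_state()
print('wristcam in tool',q(s['orientation']).inv().apply(np.array(w['origin'])-s['tcp_pos']),q(s['orientation']).inv().apply(q(w['orientation']).apply([0,0,-1])))
go([.51,-.25,.33],-17.6)
E
```

```text
[ 3  4 23  9 75] [ 0.51789304 -0.25043164  0.145     ] ang 73.9953758087991 ext [0.06021173 0.010083  ]
[  2   4  18  11 143] [ 0.54340655 -0.40650926  0.1       ] ang -83.24677758490272 ext [0.04504669 0.02519486]
plate [ 0.52079901 -0.2543524   0.03      ] [[ 0.56367307 -0.19603932  0.03      ]
 [ 0.57483194 -0.3020344   0.03      ]
 [ 0.47901801 -0.3103833   0.03      ]
 [ 0.46567303 -0.20895258  0.03      ]]
wristcam in tool [ 0.06995885 -0.0008429  -0.14282283] [-0.27783874  0.00132005  0.96062682]
turn [ -0.1  -0.  -50.6] shift cm [ 38.05 -15.31  -9.92] t 0.1
```

carry_out --steps '[[[0, 0, -10], [6, -2.5, -3], 0], [[0, 0, -20], [12, -5, -5], 0], [[0, 0, -30], [18, -7.5, -7], 0], [[0, 0, -40], [24, -10, -7], 0], [[0, 0, -49], [30, -12.5, -7], 0], [[0, 0, -49], [35.5, -15, -6], 0], [[0, 0, -49], [38.5, -15.3, -5], 0], [[0, 0, -49], [38.5, -15.3, -5], 0]]'

```text
clock: 1.1
tcp_pos: [0.516, -0.2457, 0.2794]
orientation: [-0.001, 0.813, 0.582, -0.0]
wrist_force: [-0.4, -0.8, -0.5]
finger_gap: 0.0852
grip_force: 0.0
```

```bash
python3 - <<'E'
from h import *
import pickle
s=env.get_state();print(s['tcp_pos'],s['joint_pos'],s['wrist_force'])
W=grab('wrist');pickle.dump(W,open('w1.pkl','wb'));save('w1.png',W[0])
E
```

```text
[ 0.51599447 -0.24565973  0.2793638 ] [-5.85026261e-01  3.01343139e-01  1.46371116e-01  1.41860464e+00
  4.57052558e-04  1.31507631e+00] [-0.35796376 -0.84977789 -0.52911389]
```

View pics/w1.png

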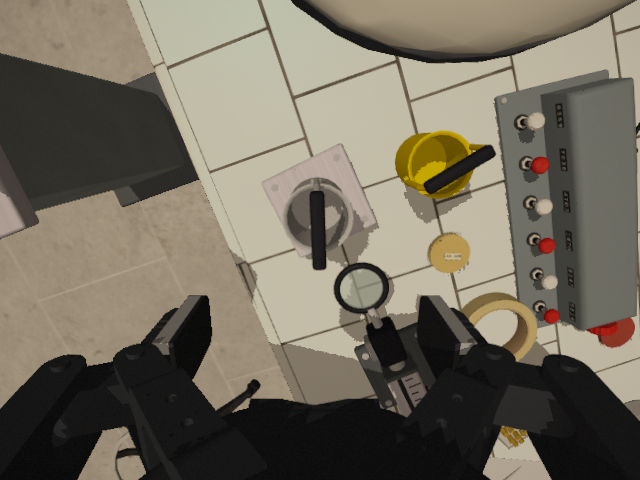

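The wrist view shows the black handle bar running from (317,192) to (319,270) over the grey can on the plate. The lens is at (361,288) and the grip head at (385,343).

```bash
python3 - <<'E'
from h import *
import pickle
p,d,c=pickle.load(open('w1.pkl','rb'))
m=(p[185:278,300:336].max(2)<60).astype(np.uint8)
n,l,st,ce=cv2.connectedComponentsWithStats(m); i=1+np.argmax(st[1:,4])
yy,xx=np.nonzero(l==i); uv=np.c_[xx+300,yy+185]
w=onz(c,uv,.15); cl=cloud(c,d,uv); print('depth z',np.median(cl[:,2]),np.median(cl,axis=0))
mu=w.mean(0);vt=np.linalg.svd(w[:,:2]-mu[:2],full_matrices=False)[2];e=(w[:,:2]-mu[:2])@vt.T
print(st[i],mu,(e.max(0)+e.min(0))/2@vt+mu[:2],'ang',np.degrees(np.arctan2(vt[0,1],vt[0,0])),np.ptp(e,axis=0))
h=onz(c,[[385,343],[361,288]],.1);print(h)
# stand corners on z=.03
print(onz(c,[[263,183],[341,145],[376,222]],.03))
E
```

```text
depth z 0.15013764314072803 [ 0.51755313 -0.24700701  0.15013764]
[  10    6   17   79 1105] [ 0.51753566 -0.24726653  0.15      ] [ 0.5173824  -0.24857564] ang -106.67535156364745 [0.06477119 0.01199113]
[[ 0.54116823 -0.3992092   0.1       ]
 [ 0.53522095 -0.33063537  0.1       ]]
[[ 0.46796005 -0.20707842  0.03      ]
 [ 0.56251413 -0.19602558  0.03      ]
 [ 0.57445967 -0.29050416  0.03      ]]
```

```bash
python3 - <<'E'
from h import *
go([.5175,-.2485,.125],-16.7)
E
```

```text
turn [-0.1 -0.  -2.3] shift cm [-0.06  0.33 15.5 ] t 1.15
```

carry_out --steps '[[[0, 0, -2.3], [0, 0.3, 4], 0], [[0, 0, -2.3], [0, 0.3, 8], 0], [[0, 0, -2.3], [0, 0.3, 11], 0], [[0, 0, -2.3], [0, 0.3, 13.5], 0], [[0, 0, -2.3], [0, 0.3, 15], 0], [[0, 0, -2.3], [0, 0.3, 15.5], 0], [[0, 0, -2.3], [0, 0.3, 15.5], 0], [[0, 0, -2.3], [0, 0.3, 15.5], 0]]' --force 40

```text
clock: 2.15
tcp_pos: [0.5177, -0.2502, 0.1274]
orientation: [0.001, 0.803, 0.596, 0.0]
wrist_force: [-0.9, -0.6, -0.2]
finger_gap: 0.0855
grip_force: 0.0
```

carry_out --steps '[[[0, 0, 0], [0, 0, 0], 120], [[0, 0, 0], [0, 0, 0], 200], [[0, 0, 0], [0, 0, 0], 255], [[0, 0, 0], [0, 0, 0], 255], [[0, 0, 0], [0, 0, 0], 255], [[0, 0, 0], [0, 0, -0.5], 255], [[0, 0, 0], [0, 0, -1], 255], [[0, 0, 0], [0, 0, -1.5], 255]]'

```text
clock: 3.15
tcp_pos: [0.517, -0.2496, 0.1415]
orientation: [-0.0, 0.803, 0.596, -0.0]
wrist_force: [-0.7, -0.2, -3.2]
finger_gap: 0.0111
grip_force: 39.0
```

```bash
python3 - <<'E'
from h import *
s=env.get_state();print(s['tcp_pos'],s['finger_gap'],s['grip_force'],s['wrist_force'])
go([.485,-.14,.125+.06],-16.7)
E
```

```text
[ 0.51701274 -0.24962857  0.14150543] 0.011095867358271658 39.02680456638336 [-0.74614629 -0.2299184  -3.193486  ]
turn [-0.  -0.  -0.2] shift cm [ 9.56 -6.25 -4.35] t 3.15
```

carry_out --steps '[[[0, 0, 0], [0, 0, -1.5], 255], [[0, 0, 0], [0.5, -0.4, -3], 255], [[0, 0, 0], [2, -1.5, -4], 255], [[0, 0, 0], [4.2, -2.9, -4], 255], [[0, 0, 0], [6.4, -4.3, -4], 255], [[0, 0, 0], [8.2, -5.5, -4], 255], [[0, 0, 0], [9.1, -6.1, -3.5], 255], [[0, 0, 0], [9.1, -6.1, -2.5], 255]]'

```text
clock: 4.15
tcp_pos: [0.4854, -0.1444, 0.1663]
orientation: [0.001, 0.803, 0.596, 0.0]
wrist_force: [-1.3, -0.6, -1.7]
finger_gap: 0.0114
grip_force: 39.0
```

carry_out --steps '[[[0, 0, 0], [0, 0, 1.5], 255], [[0, 0, 0], [0, 0, 3], 255], [[0, 0, 0], [0, 0, 4.5], 255], [[0, 0, 0], [0, 0, 5.5], 255], [[0, 0, 0], [0, 0, 6], 255], [[0, 0, 0], [0, 0, 6.4], 255], [[0, 0, 0], [0, 0, 6.6], 255], [[0, 0, 0], [0, 0, 6.6], 255]]'

```text
clock: 5.15
tcp_pos: [0.4853, -0.145, 0.1005]
orientation: [0.0, 0.803, 0.596, 0.0]
wrist_force: [-0.5, -0.9, -2.7]
finger_gap: 0.0112
grip_force: 39.0
```

```bash
python3 - <<'E'
from h import *
s=env.get_state();print(s['tcp_pos'],s['finger_gap'],s['grip_force'],s['wrist_force'])
p,d,c=grab('scene');save('s2.png',cv2.resize(p[200:320,230:430],None,fx=4,fy=4,interpolation=cv2.INTER_CUBIC))
E
```

```text
[ 0.4853084  -0.14496162  0.10050569] 0.011218170158468653 39.03146803379059 [-0.49238286 -0.87631988 -2.67479614]
```

View pics/s2.png

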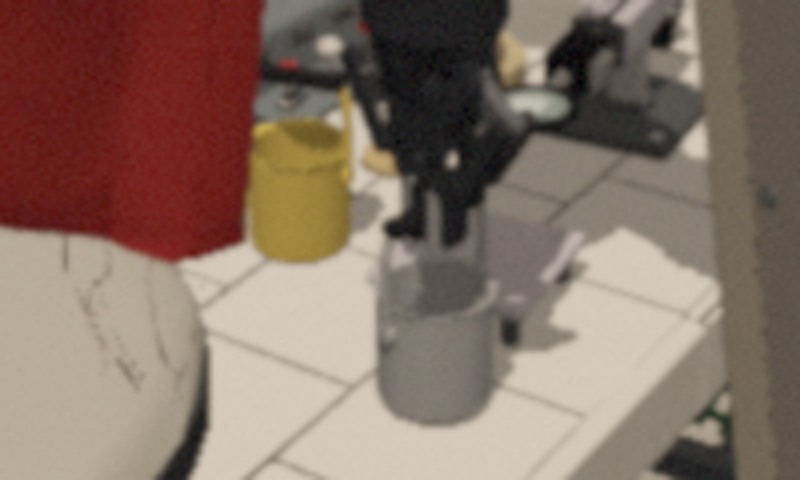

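The can hangs upright a few mm above the bench beside the stand, with its base at about crop (437,415). I'll lower it in small steps until the wrist force changes.

carry_out --steps '[[[0, 0, 0], [0, 0, 0.1], 255], [[0, 0, 0], [0, 0, 0.2], 255], [[0, 0, 0], [0, 0, 0.25], 255], [[0, 0, 0], [0, 0, 0.3], 255], [[0, 0, 0], [0, 0, 0.35], 255], [[0, 0, 0], [0, 0, 0.4], 255], [[0, 0, 0], [0, 0, 0.4], 255], [[0, 0, 0], [0, 0, 0.4], 255]]'

```text
clock: 6.2
tcp_pos: [0.4853, -0.145, 0.0964]
orientation: [0.0, 0.803, 0.596, 0.0]
wrist_force: [0.2, -0.9, -1.7]
finger_gap: 0.011
grip_force: 39.2
```

carry_out --steps '[[[0, 0, 0], [0, 0, 0.05], 255], [[0, 0, 0], [0, 0, 0.1], 255], [[0, 0, 0], [0, 0, 0.1], 255], [[0, 0, 0], [0, 0, 0.1], 255], [[0, 0, 0], [0, 0, 0.1], 255], [[0, 0, 0], [0, 0, 0.1], 255], [[0, 0, 0], [0, 0, 0.1], 255], [[0, 0, 0], [0, 0, 0.1], 255]]'

```text
clock: 7.2
tcp_pos: [0.4856, -0.1451, 0.0963]
orientation: [0.001, 0.803, 0.596, 0.0]
wrist_force: [-1.8, 0.2, 5.9]
finger_gap: 0.0109
grip_force: 40.1
```

carry_out --steps '[[[0, 0, 0], [0, 0, 0], 200], [[0, 0, 0], [0, 0, 0], 120], [[0, 0, 0], [0, 0, 0], 60], [[0, 0, 0], [0, 0, 0], 0], [[0, 0, 0], [0, 0, 0], 0], [[0, 0, 0], [0, 0, -2], 0], [[0, 0, 0], [0, 0, -5], 0], [[0, 0, 0], [0, 0, -10], 0]]'

```text
clock: 8.2
tcp_pos: [0.4839, -0.1444, 0.1948]
orientation: [-0.002, 0.803, 0.596, -0.001]
wrist_force: [0.8, 0.7, 0.1]
finger_gap: 0.0855
grip_force: 0.0
```

```bash
python3 - <<'E'
from h import *
go([.50,-.40,.21],6.75)
E
```

```text
turn [ -0.2  -0.1 -23.6] shift cm [-23.99   8.96  -1.56] t 8.2
```

```bash
python3 - <<'E'
from h import *
go([.55,-.465,.25],6.75)
E
```

```text
turn [ -0.2  -0.1 -23.6] shift cm [-28.76  15.61  -5.59] t 8.2
```

carry_out --steps '[[[0, 0, 0], [-1, 0.6, -4], 0], [[0, 0, -5], [-5, 2.7, -5.5], 0], [[0, 0, -12], [-10, 5.4, -5.5], 0], [[0, 0, -18], [-15.5, 8.4, -5.5], 0], [[0, 0, -23.6], [-21, 11.4, -5.5], 0], [[0, 0, -23.6], [-26, 14.1, -5.5], 0], [[0, 0, -23.6], [-28.8, 15.6, -5.5], 0], [[0, 0, -23.6], [-28.8, 15.6, -5.5], 0]]'

```text
clock: 9.2
tcp_pos: [0.5503, -0.4684, 0.248]
orientation: [-0.001, 0.666, 0.746, -0.0]
wrist_force: [0.5, 0.3, 0.2]
finger_gap: 0.0855
grip_force: 0.0
```

```bash
python3 - <<'E'
from h import *
import pickle
s=env.get_state();print(s['tcp_pos'],s['qvel'].round(3) if hasattr(s['qvel'],'round') else s['qvel'])
W=grab('wrist');pickle.dump(W,open('w2.pkl','wb'));save('w2.png',W[0])
E
```

```text
[ 0.55027083 -0.46837516  0.24803281] [ 0.035 -0.049 -0.053  0.008  0.012  0.008]
```

View pics/w2.png

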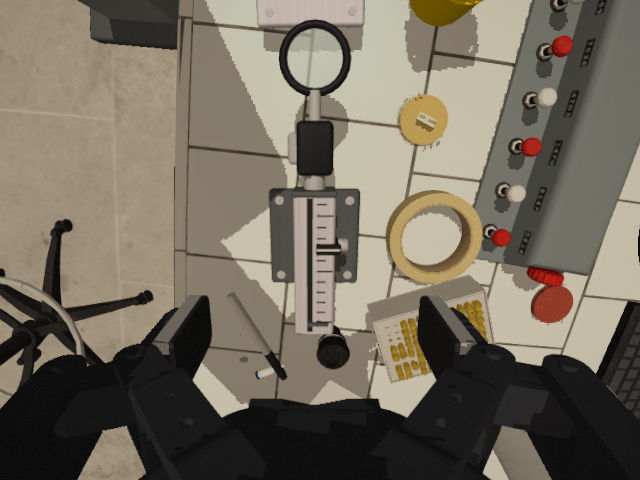

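The wrist view shows the grip head at (315,148) with its button at (292,148), the lens at (315,58) and the rider at about (328,248). The pointer is near (320,325). I'll enlarge the scale.

```bash
python3 - <<'E'
from h import *
import pickle
p,d,c=pickle.load(open('w2.pkl','rb'))
save('crop3.png',cv2.resize(p[230:350,280:370],None,fx=5,fy=5,interpolation=cv2.INTER_CUBIC))
# head centroid
m=((p[115:182,280:345].max(2)<70)).astype(np.uint8)
n,l,st,ce=cv2.connectedComponentsWithStats(m); i=1+np.argmax(st[1:,4])
print(st[i]+np.array([280,115,0,0,0]),ce[i]+[280,115])
uv=[ce[i]+[280,115]];print(onz(c,uv,.1),'depth',cloud(c,d,[[315,148]]),'lens',onz(c,[[315,58]],.088))
E
```

```text
[ 297  115   37   62 1969] [314.42254952 147.53986795]
[[ 0.54266536 -0.40627971  0.1       ]] depth [[ 0.5431629  -0.40655879  0.10088898]] lens [[ 0.53521585 -0.33765291  0.088     ]]
```

View pics/crop3.png

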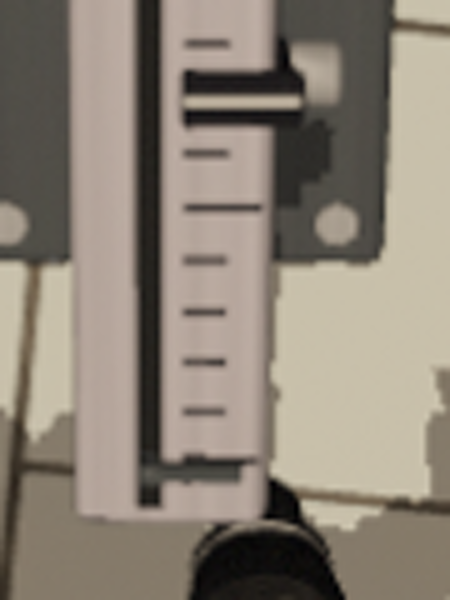

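The white line is at row 250.2, columns 317–340. The pointer crossbar is at about row 324.2, columns 309–328. I'll turn these into points using the depth.

```bash
python3 - <<'E'
from h import *
import pickle
p,d,c=pickle.load(open('w2.pkl','rb'))
print(p[240:258,328].max(1)); print(p[316:332,320].max(1))
h=np.array([.5429,-.4064]); 
for u in range(318,340,4): print('rider',u,[round(float(cloud(c,d,[[u,r]])[0,2]),4) for r in (246,248,250,252,254)])
for r in range(320,329): print('ptr',r,[round(float(cloud(c,d,[[u,r]])[0,2]),4) for u in (309,312,316,320,324,327)])
le=onz(c,[[315,58]],.088)[0]
for ang in(96.0,96.75):
  a=np.radians(ang);Y=np.array([np.cos(a),np.sin(a)])
  for zr,zp in((.108,.108),(.110,.110),(.112,.112),(.11,.107),):
    r=onz(c,[[328,250]],zr)[0,:2];q_=onz(c,[[318,324]],zp)[0,:2]
    print(ang,zr,zp,'rider',(r-h)@Y,'ptr',(q_-h)@Y,'d',(r-q_)@Y)
# mark rows: scale on z=.1
rows=[230+y/5-.4 for y in(43,153,207,260,312,362,411,460)]
m=onz(c,[[321,r] for r in rows],.1);print(((m[:,:2]-h)@Y).round(4))
E
```

```text
[184 184 184 165  91  30  32  30  59 154 190 142  30  31  51 138 184 184]
[182 183 183 183 150  76  43  61  74  79 132 173 182 182 182 182]
rider 318 [0.1042, 0.103, 0.1046, 0.1036, 0.1039]
rider 322 [0.1038, 0.1027, 0.1044, 0.1043, 0.103]
rider 326 [0.1035, 0.103, 0.1039, 0.1033, 0.1033]
rider 330 [0.1033, 0.1038, 0.1044, 0.1042, 0.1029]
rider 334 [0.1027, 0.1042, 0.1044, 0.104, 0.1035]
rider 338 [0.1045, 0.1031, 0.1042, 0.1032, 0.1019]
ptr 320 [0.102, 0.0998, 0.0996, 0.101, 0.1014, 0.1012]
ptr 321 [0.1052, 0.1, 0.1001, 0.1017, 0.1007, 0.1014]
ptr 322 [0.106, 0.1037, 0.1049, 0.1045, 0.1063, 0.1043]
ptr 323 [0.1061, 0.1059, 0.1073, 0.1059, 0.1063, 0.1057]
ptr 324 [0.1058, 0.1074, 0.1082, 0.1069, 0.1059, 0.1057]
ptr 325 [0.1062, 0.107, 0.107, 0.1065, 0.1065, 0.1064]
ptr 326 [0.1063, 0.0996, 0.1004, 0.1011, 0.1, 0.1002]
ptr 327 [0.1012, 0.1006, 0.0998, 0.0993, 0.101, 0.0998]
ptr 328 [0.1014, 0.1009, 0.1002, 0.1005, 0.1009, 0.099]
96.0 0.108 0.108 rider -0.08359545033803258 ptr -0.15394601890810053 d 0.07035056857006798
96.0 0.11 0.11 rider -0.08294430097915444 ptr -0.15279760619961577 d 0.06985330522046132
96.0 0.112 0.112 rider -0.0822931516202763 ptr -0.15164919349113098 d 0.06935604187085467
96.0 0.11 0.107 rider -0.08294430097915444 ptr -0.15452022526234294 d 0.0715759242831885
96.75 0.108 0.108 rider -0.08374655361797413 ptr -0.15399263446660355 d 0.07024608084862942
96.75 0.11 0.11 rider -0.08309430647741121 ptr -0.15284386253356877 d 0.06974955605615757
96.75 0.112 0.112 rider -0.0824420593368483 ptr -0.15169509060053404 d 0.06925303126368573
96.75 0.11 0.107 rider -0.08309430647741121 ptr -0.15456702043312093 d 0.0714727139557097
[-0.0757 -0.0957 -0.1059 -0.116  -0.1261 -0.1361 -0.146  -0.1561]
```

Pointer to line comes to about 70 mm. The measured pointer sits 155 mm behind the head, which agrees with the description. Now to the grip head.

```bash
python3 - <<'E'
from h import *
go([.5424,-.4065,.065],6.6)
E
```

```text
turn [-0.1 -0.1  0. ] shift cm [ 6.04 -0.08 18.39] t 9.25
```

carry_out --steps '[[[0, 0, 0], [2, -0.1, 1], 0], [[0, 0, 0], [4.5, -0.1, 3], 0], [[0, 0, 0], [6, -0.1, 6], 0], [[0, 0, 0], [6, -0.1, 9], 0], [[0, 0, 0], [6, -0.1, 10], 0], [[0, 0, 0], [6, -0.1, 10], 0], [[0, 0, 0], [6, -0.1, 10], 0], [[0, 0, 0], [6, -0.1, 10], 0]]'

```text
clock: 10.25
tcp_pos: [0.5433, -0.407, 0.1517]
orientation: [0.001, 0.665, 0.747, -0.0]
wrist_force: [-0.5, -0.1, -0.7]
finger_gap: 0.0855
grip_force: 0.0
```

```bash
python3 - <<'E'
from h import *
print(env.get_state()['tcp_pos']);go([.5424,-.4065,.065],6.6)
E
```

```text
[ 0.54334348 -0.40703135  0.15172166]
turn [0.1 0.1 0.1] shift cm [ 0.08 -0.1   8.67] t 10.25
```

carry_out --steps '[[[0, 0, 0], [0, -0.1, 2], 0], [[0, 0, 0], [0, -0.1, 4], 0], [[0, 0, 0], [0, -0.1, 6], 0], [[0, 0, 0], [0, -0.1, 7.5], 0], [[0, 0, 0], [0, -0.1, 8.5], 0], [[0, 0, 0], [0, -0.1, 8.7], 0], [[0, 0, 0], [0, -0.1, 8.7], 0], [[0, 0, 0], [0, -0.1, 8.7], 0]]'

```text
clock: 11.25
tcp_pos: [0.5422, -0.4069, 0.0642]
orientation: [0.001, 0.664, 0.747, -0.0]
wrist_force: [0.6, -0.3, 0.1]
finger_gap: 0.0854
grip_force: 0.0
```

carry_out --steps '[[[0, 0, 0], [0, 0, 0], 80], [[0, 0, 0], [0, 0, 0], 130], [[0, 0, 0], [0, 0, 0], 160], [[0, 0, 0], [0, 0, 0], 200], [[0, 0, 0], [0, 0, 0], 255], [[0, 0, 0], [0, 0, 0], 255], [[0, 0, 0], [0, 0, 0], 255], [[0, 0, 0], [0, 0, 0], 255]]' --force 40

```text
clock: 12.25
tcp_pos: [0.543, -0.4064, 0.0639]
orientation: [0.001, 0.664, 0.747, 0.001]
wrist_force: [4.8, 1.5, 1.9]
finger_gap: 0.0303
grip_force: 43.5
```

```bash
python3 - <<'E'
from h import *
import pickle
s=env.get_state();print(s['tcp_pos'],s['finger_gap'],s['grip_force'],s['wrist_force'],s['ft_torque'])
a=np.radians(96.6);go(s['tcp_pos']+.07*np.array([np.cos(a),np.sin(a),0]),6.6)
p,d,c=grab('top');pickle.dump((p,d,c),open('t3.pkl','wb'))
save('t3.png',cv2.resize(p[200:290,330:490],None,fx=5,fy=5,interpolation=cv2.INTER_CUBIC))
E
```

```text
[ 0.543029   -0.40642674  0.06390456] 0.03034902587887124 43.45830738544464 [4.76243012 1.53520547 1.86299536] [ 0.27406996 -0.54638068 -0.14243854]
turn [0.1 0.  0.1] shift cm [ 7.    0.02 -0.01] t 12.25
```

View pics/t3.png

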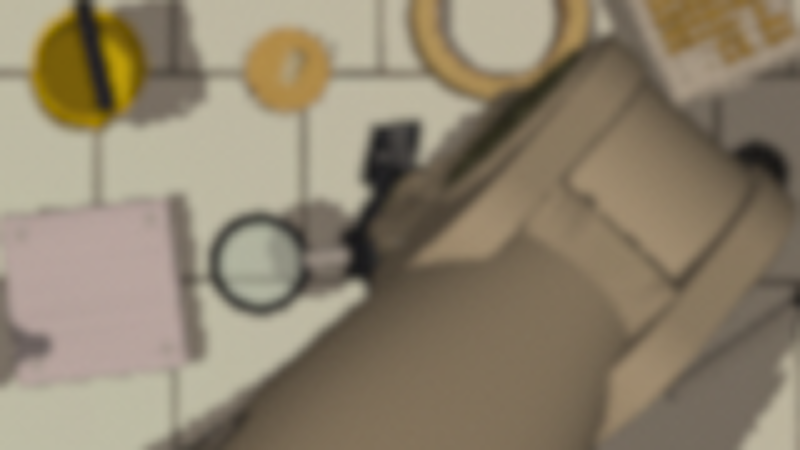

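The fingers have the head at a 30.3 mm gap, so the button is fully in. The top view shows the lens at crop (260,263), but the forearm hides the scale. I'll draw the boom out 70 mm along tool x.

carry_out --steps '[[[0, 0, 0], [0.6, 0, 0], 255], [[0, 0, 0], [1.6, 0, 0], 255], [[0, 0, 0], [2.8, 0, 0], 255], [[0, 0, 0], [4, 0, 0], 255], [[0, 0, 0], [5.2, 0, 0], 255], [[0, 0, 0], [6.2, 0, 0], 255], [[0, 0, 0], [6.8, 0, 0], 255], [[0, 0, 0], [7, 0, 0], 255]]'

```text
clock: 13.3
tcp_pos: [0.5355, -0.3383, 0.0639]
orientation: [0.002, 0.664, 0.747, -0.0]
wrist_force: [7.1, -3.1, -1.9]
finger_gap: 0.0298
grip_force: 43.6
```

carry_out --steps '[[[0, 0, 0], [0, 0, 0], 255], [[0, 0, 0], [0, 0, 0], 255], [[0, 0, 0], [0, 0, 0], 255], [[0, 0, 0], [0, 0, 0], 255], [[0, 0, 0], [0, 0, 0], 255], [[0, 0, 0], [0, 0, 0], 255], [[0, 0, 0], [0, 0, 0], 255], [[0, 0, 0], [0, 0, 0], 255]]'

```text
clock: 14.3
tcp_pos: [0.5355, -0.3388, 0.0639]
orientation: [0.002, 0.665, 0.747, -0.0]
wrist_force: [6.4, -2.9, -3.0]
finger_gap: 0.03
grip_force: 43.7
```

```bash
python3 - <<'E'
from h import *
import pickle
a=np.radians(96.6);Y=np.array([np.cos(a),np.sin(a)]);X=np.array([Y[1],-Y[0]])
T=[]
pt=pickle.load(open('t3.pkl','rb'))
def lens(p,c,x0,x1):
    m=(p[238:268,x0:x1].max(2)<75).astype(np.uint8);
    n,l,st,ce=cv2.connectedComponentsWithStats(m)
    cs=cv2.findContours(m,cv2.RETR_EXTERNAL,cv2.CHAIN_APPROX_NONE)[0];k=max(cs,key=cv2.contourArea)
    return k.reshape(-1,2)+[x0,238]
for i in range(6):
    p,d,c=grab('top');s=env.get_state();T.append(s['tcp_pos'])
T=np.array(T);print(T.mean(0),T.std(0),s['finger_gap'],s['grip_force'],s['wrist_force'])
D=T.mean(0)[:2]-np.array([.5427,-.4066]);print('drawn',D@Y,'side',D@X)
pickle.dump((p,d,c),open('t4.pkl','wb'))
z=np.hstack([cv2.resize(p[200:290,330:490],None,fx=5,fy=5,interpolation=cv2.INTER_CUBIC)])
sc=grab('scene');cs=cv2.resize(sc[0][165:260,310:450],None,fx=5.7,fy=5.7,interpolation=cv2.INTER_CUBIC)[:,:798]
save('m4.png',cv2.resize(np.vstack([z[:,:798],cs]),(480,600)))
save('s4.png',cs)
E
```

```text
[ 0.53551971 -0.33875509  0.0639162 ] [5.99709014e-06 1.73652510e-05 1.12674780e-05] 0.02983737183862203 43.70528697967529 [ 6.992413   -3.20522217 -2.51423609]
drawn 0.06822057071109827 side 0.0006651919924261906
```

View pics/m4.png

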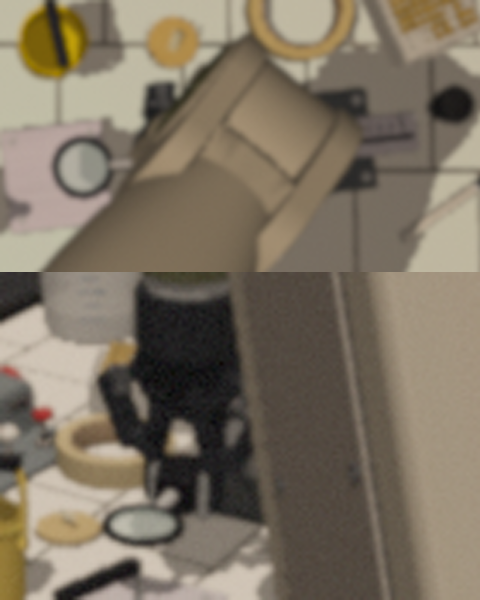

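The top view shows the lens now over the stand, and the can standing beside it. By TCP the arm is drawn out about 68.2 mm. I'll check that against how far the lens moved in the top camera.

```bash
python3 - <<'E'
from h import *
import pickle
a=np.radians(96.6);Y=np.array([np.cos(a),np.sin(a)]);X=np.array([Y[1],-Y[0]])
def lens(p,c,u0,v0,R0,z=.085,thr=90):
    g=cv2.resize(p.max(2),None,fx=4,fy=4,interpolation=cv2.INTER_CUBIC).astype(float)
    P=[]
    for t in np.radians(np.arange(0,360,4)):
        r=np.arange(R0*.65,R0*1.3,.1);uu=u0+r*np.cos(t);vv=v0+r*np.sin(t)
        v=g[np.round(vv*4+1.5).astype(int),np.round(uu*4+1.5).astype(int)]
        w=np.clip(thr-v,0,None)
        if w.sum()>0: rr=(w*r).sum()/w.sum();P.append([u0+rr*np.cos(t),v0+rr*np.sin(t)])
    P=np.array(P,np.float32);w=onz(c,P,z)[:,:2]
    A=np.c_[2*w,np.ones(len(w))];k=np.ones(len(w),bool)
    for _ in range(4):
        s=np.linalg.lstsq(A[k],(w[k]**2).sum(1),rcond=None)[0];rad=np.sqrt(s[2]+s[:2]@s[:2])
        e=abs(np.hypot(*(w-s[:2]).T)-rad);k=e<max(.0012,1.5*np.median(e))
    return s[:2],rad,k.sum(),e[k].mean()
L0=lens(*[pickle.load(open('d0.pkl','rb'))['top'][i] for i in(0,2)],381.8,252.4,9)
t3=pickle.load(open('t3.pkl','rb'));L3=lens(t3[0],t3[2],381.8,252.4,9)
t4=pickle.load(open('t4.pkl','rb'));L4=lens(t4[0],t4[2],330+83*1.662/5,200+166*1.662/5,9)
w2=pickle.load(open('w2.pkl','rb'));W2=lens(w2[0],w2[2],315,58,33)
for n,l in zip(('d0','t3','t4','w2'),(L0,L3,L4,W2)):print(n,l)
for b in(L0,L3):print('drawn',(L4[0]-b[0])@Y,(L4[0]-b[0])@X)
W=grab('wrist');pickle.dump(W,open('w4.pkl','wb'));save('w4.png',W[0])
E
```

```text
d0 (array([ 0.53601202, -0.33902904]), np.float64(0.025569789441068136), np.int64(83), np.float64(0.0004773041990606087))
t3 (array([ 0.53599756, -0.33941019]), np.float64(0.025392600411373145), np.int64(82), np.float64(0.00029661954176735437))
t4 (array([ 0.52844457, -0.27166849]), np.float64(0.025368416323652807), np.int64(84), np.float64(0.0002364249875784506))
w2 (array([ 0.53483524, -0.33747322]), np.float64(0.02561642794080864), np.int64(86), np.float64(0.00012374518279257722))
drawn 0.0677839240869171 0.00022492965631083339
drawn 0.06816088437196999 0.00028310367670143083
```

View pics/w4.png

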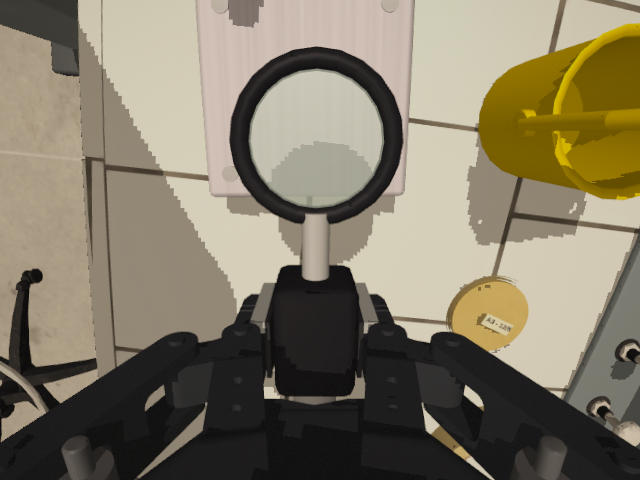

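The wrist view shows the fingers squarely on the head at (316,330) and the lens at (316,133) over the stand plate. Both measurements give 68.1 mm, so it needs about 1.9 mm more.

carry_out --steps '[[[0, 0, 0], [0.1, 0.02, 0], 255], [[0, 0, 0], [0.19, 0.04, 0], 255], [[0, 0, 0], [0.19, 0.04, 0], 255], [[0, 0, 0], [0.19, 0.04, 0], 255], [[0, 0, 0], [0.19, 0.04, 0], 255], [[0, 0, 0], [0.19, 0.04, 0], 255], [[0, 0, 0], [0.19, 0.04, 0], 255], [[0, 0, 0], [0.19, 0.04, 0], 255]]'

```text
clock: 15.7
tcp_pos: [0.5353, -0.3369, 0.0639]
orientation: [0.002, 0.665, 0.747, -0.0]
wrist_force: [5.4, -2.8, -0.6]
finger_gap: 0.0304
grip_force: 43.3
```

```bash
python3 - <<'E'
from h import *
import pickle
a=np.radians(96.5);Y=np.array([np.cos(a),np.sin(a)])
s=env.get_state();print(s['tcp_pos'],(s['tcp_pos'][:2]-np.array([.5430,-.4064]))@Y,(s['tcp_pos'][:2]-np.array([.53552,-.33876]))@Y,s['finger_gap'],s['grip_force'],s['wrist_force'])
# refined pointer/line rows in w2, subpixel along columns
p,d,c=pickle.load(open('w2.pkl','rb'));g=p.max(2).astype(float)
rl=[(np.arange(248,253)*g[248:253,u]).sum()/g[248:253,u].sum() for u in range(320,338)]
rp=[((np.arange(319,329))*(184-g[319:329,u]).clip(0)).sum()/(184-g[319:329,u]).clip(0).sum() for u in range(314,326)]
print(np.round(rl,2),np.round(rp,2))
r=onz(c,[[329,np.median(rl)]],.1038)[0,:2]
for row in (323.5,324,324.5):print(row,(r-onz(c,[[319,row]],.1065)[0,:2])@Y)
E
```

```text
[ 0.53528362 -0.33685025  0.06389624] 0.0699761975334981 0.001924237176549803 0.03044254094064346 43.288941979408264 [ 5.38388174 -2.81530299 -0.59429441]
[249.87 249.9  249.88 249.89 249.88 249.89 249.88 249.89 249.88 249.88
 249.88 249.88 249.89 249.88 249.89 249.88 249.88 249.87] [323.74 323.73 323.47 323.24 323.09 323.01 323.1  323.36 323.48 323.49
 323.49 323.5 ]
323.5 0.06936978389461142
324 0.06988140059045138
324.5 0.07039353611765717
```

```bash
python3 - <<'E'
from h import *
p,d,c=grab('scene');vv,uu=np.mgrid[200:330,250:420];uv=np.c_[uu.ravel(),vv.ravel()]
w=cloud(c,d,uv);k=(np.hypot(w[:,0]-.485,w[:,1]+.145)<.05)&(w[:,2]>.01)&(w[:,2]<.14)
z=w[k];print(k.sum(),z[:,2].max(),z[z[:,2]>.105].mean(0),np.ptp(z[z[:,2]>.105],axis=0),z[z[:,2]<.08].mean(0))
s=env.get_state();print(s['tcp_pos'],s['finger_gap'])
print(env.hand_in())
E
```

```text
1280 0.12135270939094062 [ 0.48299759 -0.14013282  0.11615228] [0.02958103 0.06268797 0.01532672] [ 0.47927352 -0.13809474  0.04592494]
[ 0.53529667 -0.33686827  0.06393353] 0.030082774452088918
the job is handed in; nothing more can be done
None
```

I handed the job in at about 16 s: the can stands upright on the bench beside the stand, and the arm is still squeezing the lock button with the boom drawn out about 70 mm to the set mark. The forearm hid the scale at the end, so the 70 mm comes from the measured tool travel (the lens shift in the top camera agreed until the last 2 mm), and I did not check the case and vial again.

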